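# Fit the two filter retainers in a sterilising-container lid

## Robot

A 7-joint arm with a two-finger parallel gripper is mounted at the origin on the work surface. World frame = base frame: x ahead of the robot, y to its left, z up, the work surface at z = 0. Lengths are in m, angles in rad, forces in N, time in s.
With the tool pointing down it reaches from about 0.425 to 0.875 m from the base axis. Payload 4.7 kg.
Tool frame: the origin (TCP) lies at the very end of the fingers, on their centre line; the grasp point (between the pads) lies 19 mm behind it (grip_point_offset is the distance from the TCP to the grasp point, in m); x points along the fingers, z is the direction in which the jaws open and shut, and the axes are right-handed (so a half turn about x gives the same grasp; the last joint's range is limited). The gripper opens to 87 mm and grips with 3 to 60 N. Pads are 19 mm wide; open, the fingers measure 117 mm over their backs; the gripper's body (75 mm by 190 mm) begins 51 mm behind the grasp point.
Start: joints at [1.168, 0.321, -0.07, 1.45, 0.023, 1.371, -0.057], TCP at [0.263, -0.594, 0.223] pointing down, gripper open.
Joint ranges: [-2.86, 2.86], [-0.3, 2.09], [-1.38, 1.24], [0.06, 2.45], [-1.56, 4.7], [0.09, 2.05], [-2.69, 2.69]. Speed limits (rad/s): [2.57, 2.57, 3.14, 3.14, 3.14, 3.14, 3.14].

## Interface

Orientations are given as a rotation vector (axis times angle).
In Python, from bench import get_state, get_image, calibration, close_job, grip_point_offset gives the robot as it stands.
- The arm moves only by the tool play_rows, never from a script. Its argument "targets" is a list of rows, each an object with "claw": the closure, from 0 (fully open) to 1 (shut); "linear": the shift along the tool's x, y, z as a fraction of full scale, a list of three; "rotation": the turn, a rotation vector about the tool's x, y, z as a fraction of full scale, a list of three. In form: [{"claw": claw, "linear": [x, y, z], "rotation": [wx, wy, wz]}, ...]. A call has 1 to 10 rows; each row shifts and turns the pose as measured when the row begins, along the tool's axes as they then stand; what a row does not reach is not made up. Full scale, the value 1, is 2.5 cm for a shift and 90 degrees for a turn. A row lasts 1/12 s, in which the tool goes at most 41.7 mm and 7.16 degrees, less where a joint would pass 70% of its speed; a pose out of reach is approached as far as the arm can. A call with a number of a shift or a turn outside -1 to 1 is refused whole. A call with a gripper value outside its range is refused whole. The fingers move at their own pace and stop on an object; "newtons" is the grip in N (left out, the last holds). Time passes only in rows, so rows that do not move let the fingers close. It gives the time, the measured TCP pose, the force and the opening at its end, in the units of the state.
- get_state(): the state, without advancing time (a new reading comes with each control period).
- get_image(name): name is "side" or "top"; returns the picture (400x640x3 uint8, blue, green, red); there is no depth.
- calibration(name): a dict with "fx", "fy", "cx", "cy" (pixels), "rvec" (rotation vector, rad) and "tvec" (3), from world to camera coordinates, as OpenCV has them. Camera axes: x right, y down, z forward; pixel columns grow to the right and rows downward; lengths in m; the calibration is good to about 2 mm. A picture is of the moment at which its call begins. calibration takes no time and is no camera call.
- close_job(): hands the job in, once; it reports no verdict.
The state is a dict: "time": time; "joint_positions": joint angles; "qd": joint speeds; "joint_torque": joint torques, N m; "position": TCP position; "tool_rot": TCP orientation; "ft_force": force on the tool from outside, world axes, zero at the start; "torque": the same for the moment, N m; "grip_width": opening from 0.0 (shut) to 1.0 (fully open).
Only numpy, scipy, OpenCV 4.12 (cv2) and the standard library are available. Lean on these libraries where they do the work, as an engineer would, in place of code of your own. Each camera call takes 0.05 s, during which the arm holds its last target. There are 200 camera calls.

## Task

Get the upturned container lid's two filter ports closed: first press the hinged cover down until it clicks and stays shut by itself, then pick up the loose round retainer by its blue bar and press it flat into the open port until it snaps past the catches. Finish holding it there: the job ends with the gripper still pressing the retainer down onto the rubber seal with a steady push of about 10 N. Leave the other things on the mat where they are.

Things in the scene. Friction and masses are not known exactly. Their poses are not given: they have to be found in the camera images.
- lid: Upturned aluminium container lid, fixed to the table, a shallow tray 210 mm (its x) by 330 mm (its y) with walls 24 mm high (red edge to 27 mm) and a 4 mm floor; origin at the centre of its underside, z up. The hinged port is centred 80 mm along its +y, the open port 80 mm along its -y.
- cover (a joint): Angle of the steel cover of the lid's +y port: 0 = shut, positive = free edge raised; it starts half open and a stiff hinge holds it where it is left. Plate 100 mm (hinge to free edge) by 90 by 5 mm, hinged on its edge towards the lid's +x. A blue catch stops it near 0.12 rad; about 10 N down on its blue strip pushes it past, then the catch holds it below 0.02 rad.
- cover_hinge (a point): Middle of the cover's hinge line, 24 mm above the table, level with the underside of the shut cover (whose top is then at 29 mm). Its axes turn with the cover: -x runs from the hinge to the free edge, z is the normal of its top. The blue catch (14 mm wide) at the middle of the free edge stands up to 38 mm above the table.
- cover_press (a point): Point on the cover's top face in the middle of the blue strip (24 mm wide), 70 mm from the hinge line; the place to press. It moves with the cover.
- port (a point): Centre of the open port at the level of the uncompressed seal's top, 20 mm above the table; fixed in the lid, axes as the lid's. Round it stand three grey round-topped guide posts (to 38 mm above the table, 1.5 mm clear of the retainer's disc) and three blue spring catches (to 33 mm). The retainer goes in flat, turned any way about the vertical.
- seal: Black rubber seal with a white filter in the open port, 74 mm across; origin at its top centre. The disc's underside meets the catches 10 mm above the free seal; the force rises to 10 to 15 N, drops at about 5 mm, and the catches have snapped over it when it has pressed the seal down 1 mm. The seal yields 6 mm at about 2.5 N per mm (10 N at 4 mm), then stops hard.
- retainer_mid (a point): Centre of the loose retainer, half-way up, 16.5 mm above its underside; z up, x along its bar. A steel disc 84 mm across and 5 mm thick, on it a blue bar grip 44 mm long (x), 14 mm wide (y) and 28 mm high (33 mm above the underside in all); about 0.12 kg. It starts lying flat on the mat, and may change places with the tape roll.
- tape: Bystander: yellow roll of tape lying flat, 80 mm across, 24 mm high; origin at the centre of its underside.
- forceps: Bystander: steel forceps lying flat, about 190 mm long, rings towards its -x; origin near its middle.
- tweezers: Bystander: steel tweezers lying flat, 130 mm long along its x; origin at its middle.
- bowl: Bystander: steel bowl, 110 mm across, 45 mm high; origin at the centre of its underside.
- oil: Bystander: white bottle, 56 mm across, 150 mm high; origin at the centre of its underside.
Not all that is in view belongs to the job. Leave any green or orange look-alike of the part that bears retainer_mid alone.

How it is judged:
By the outcome, as a careful person would: the job done as asked, in the order asked, and still so for the second after the job is handed in, while the arm keeps its last pose, push and grip.
It also fails if it takes over 58 s, if anything falls off the work surface, if the arm or the gripper's body presses on something with over 40 N, if the wrist force passes 120 N, or if a joint passes its speed limit or range.

## Working session

There is one attempt and no reset: what is moved stays moved. The work goes in short steps, Python scripts to look and compute and a tool call to move; the robot and the scene stay as the last step left them, time stands still between calls to the robot, and variables do not carry over. Pictures are saved under pics/ and viewed, about 8 in all and at most 12, crops included, and the job is handed in when it is done.

Besides the shell and the picture viewer there is one more tool, called after "Request:" as name(argument=value, ...) on one line, values as JSON. play_rows: Moves the arm, as the interface text tells. Shift numbers are shares of 2.5 cm and turn numbers shares of 90 degrees, none past 1 either way. Its arguments: {"type":"object","properties":{"targets":{"type":"array"},"newtons":{"type":"number"}},"required":["targets"]}

```bash
mkdir -p pics; python3 - <<'E'
from bench import *
import cv2
for n in("top","side"):
    cv2.imwrite(f"pics/{n}0.png",get_image(n)); print(n,calibration(n))
print(get_state(),grip_point_offset)
E
```

```text
top {'fx': 425.34562787647377, 'fy': 425.34562787647377, 'cx': 322.8661529615715, 'cy': 204.2352890593127, 'rvec': array([ 2.16652833, -2.13115636,  0.12743374]), 'tvec': array([-0.16272817,  0.52158518,  1.17256656])}
side {'fx': 506.6275514839545, 'fy': 506.6275514839545, 'cx': 328.70647971131103, 'cy': 198.7694533679177, 'rvec': array([ 0.233015  , -2.74405253,  1.29519491]), 'tvec': array([0.48735038, 0.1780497 , 1.35876184])}
{'time': 0.1, 'joint_positions': array([ 1.16810062,  0.32171319, -0.07002764,  1.45157581,  0.02259402,
        1.37079276, -0.05688119]), 'qd': array([ 0.00153018, -0.00247524,  0.00028943, -0.00316799,  0.00216581,
       -0.00220854,  0.00112217]), 'joint_torque': array([ 6.42486411e-04, -4.92569911e+01, -4.05156948e-01, -3.13397741e+01,
       -6.37665647e-02,  3.94969981e-02,  1.00959035e-04]), 'position': array([ 0.26286238, -0.59392764,  0.22158216]), 'tool_rot': array([ 0.8978318 ,  1.37954056, -0.89645356]), 'ft_force': array([-0.04541035, -0.23886626, -0.16149191]), 'torque': array([ 0.05103748, -0.03045506,  0.0123031 ]), 'grip_width': 1.0012716006273263} 0.0187
```

View pics/top0.png

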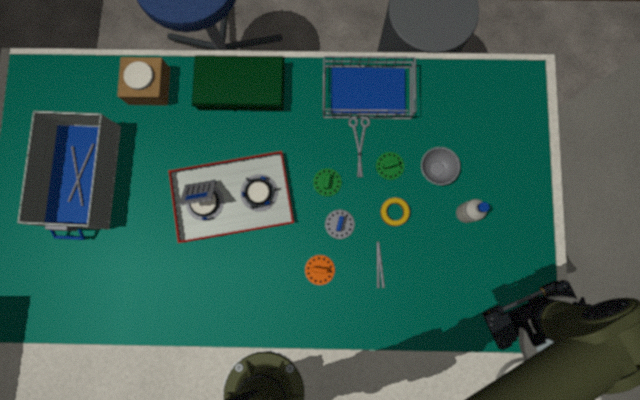

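View pics/side0.png

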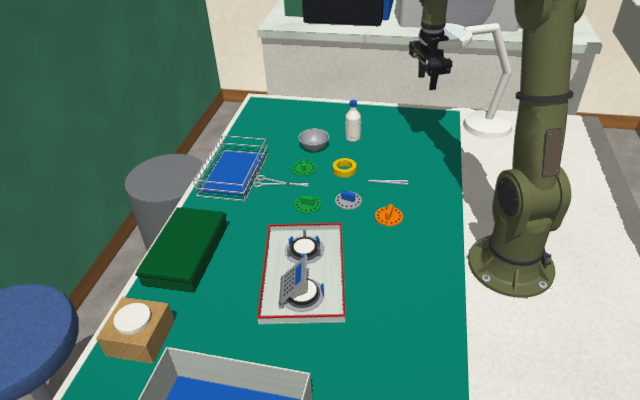

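The top view shows the lid at about (232,197), with its hinged port on the left at (203,200) and its open port on the right at (259,191). There are four retainer-like discs: green (327,182), green (390,166), orange (320,270), and a steel disc with a blue bar (340,224). The last one fits the description. I'll confirm it in an enlarged crop.

```bash
cat > h.py <<'E'
import cv2,numpy as np
from bench import *
def px2w(n,u,v,z):
    c=calibration(n);R=cv2.Rodrigues(c["rvec"])[0];t=np.array(c["tvec"])
    o=-R.T@t;d=R.T@np.array([(u-c["cx"])/c["fx"],(v-c["cy"])/c["fy"],1])
    return o+d*(z-o[2])/d[2]
def w2px(n,P):
    c=calibration(n);K=np.array([[c["fx"],0,c["cx"]],[0,c["fy"],c["cy"]],[0,0,1]])
    return cv2.projectPoints(np.float64(P).reshape(-1,3),c["rvec"],c["tvec"],K,None)[0][:,0]
E
python3 - <<'E'
from h import *
im=cv2.imread("pics/top0.png")
a=im[145:255,160:370]
cv2.imwrite("pics/crop1.png",cv2.resize(a,(798,418),interpolation=cv2.INTER_CUBIC))
for p in [(170,171),(285,152),(295,222),(180,241)]: print(px2w("top",*p,0.027).round(4))
print(px2w("top",340,224,.005))
E
```

```text
[0.6148 0.2893 0.027 ]
[ 0.6759 -0.0417  0.027 ]
[ 0.4729 -0.0759  0.027 ]
[0.4138 0.248  0.027 ]
[ 0.47119256 -0.20413589  0.005     ]
```

View pics/crop1.png

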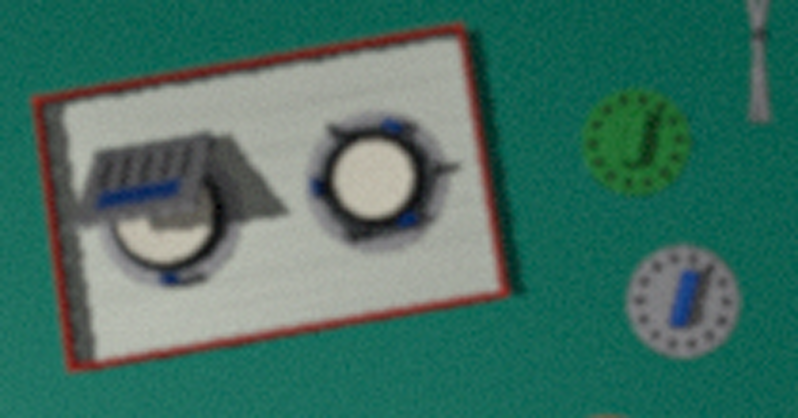

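The crop confirms it: the steel disc with the blue bar is at about (685,300) in the crop, which is (340,224) in the full view. The cover is half open, with its blue strip at the lower edge. Next I'll measure precisely by segmentation.

```bash
python3 - <<'E'
from h import *
S=6
def mins(n,mask,x0,y0,z):
    ys,xs=np.nonzero(mask)
    return np.array([px2w(n,x/S+x0+.5/S-.5,y/S+y0+.5/S-.5,z)[:2] for x,y in zip(xs,ys)])
def crop(n,x0,y0,x1,y1):
    im=np.mean([cv2.imread(f"pics/{n}0.png").astype(float)],0)[y0:y1,x0:x1].astype(np.uint8)
    return cv2.resize(im,None,fx=S,fy=S,interpolation=cv2.INTER_CUBIC).astype(int)
boxes={"top":dict(lid=(160,145,305,250),port=(240,170,280,212),ret=(322,206,360,244)),
       "side":dict(lid=(250,215,355,330),port=(284,232,322,262),ret=(330,186,368,212))}
for n in boxes:
    for k,b in boxes[n].items():
        a=crop(n,*b);B,G,R=a[...,0],a[...,1],a[...,2]
        if k=="lid":
            m=((R-G>50)&(R-B>50)).astype(np.uint8)
            p=mins(n,m,b[0],b[1],.027)
            r=cv2.minAreaRect((p*1000).astype(np.float32));print(n,k,r)
        elif k=="port":
            m=((B>130)&(G>130)&(R>130)).astype(np.uint8)
            c,l,s,ce=cv2.connectedComponentsWithStats(m)
            h,w=m.shape;i=l[h//2,w//2];p=mins(n,l==i,b[0],b[1],.020)
            print(n,k,p.mean(0),np.ptp(p,axis=0),len(p))
        else:
            m=((B-R>50)&(B-G>25)).astype(np.uint8)
            p=mins(n,m,b[0],b[1],.033);r=cv2.minAreaRect((p*1000).astype(np.float32));print(n,"bar",r,p.mean(0))
            m=((R>70)).astype(np.uint8)
            m=cv2.morphologyEx(m,cv2.MORPH_CLOSE,np.ones((25,25)))
            cs=cv2.findContours(m,cv2.RETR_EXTERNAL,cv2.CHAIN_APPROX_NONE)[0]
            c=max(cs,key=cv2.contourArea);m=cv2.drawContours(np.zeros_like(m),[c],-1,1,-1)
            p=mins(n,m,b[0],b[1],.005);print(n,"disc",p.mean(0),np.ptp(p,axis=0))
s=get_state();Rm=cv2.Rodrigues(s["tool_rot"])[0];print(Rm.round(3))
E
```

```text
Traceback (most recent call last):
  File "h.py", line 4, in px2w
    c=calibration(n);R=cv2.Rodrigues(c["rvec"])[0];t=np.array(c["tvec"])
ValueError: time passes only in moves, steps and waits
```

```bash
sed -i 's/^from bench import \*/from bench import *\nfrom bench import calibration as _cal\nimport functools\ncalibration=functools.cache(_cal)/' h.py
cat > m.py <<'E'
from h import *
S=6
def mins(n,mask,x0,y0,z):
    ys,xs=np.nonzero(mask)
    return np.array([px2w(n,x/S+x0+.5/S-.5,y/S+y0+.5/S-.5,z)[:2] for x,y in zip(xs,ys)])
def crop(n,x0,y0,x1,y1):
    im=cv2.imread(f"pics/{n}0.png")[y0:y1,x0:x1]
    return cv2.resize(im,None,fx=S,fy=S,interpolation=cv2.INTER_CUBIC).astype(int)
boxes={"top":dict(lid=(160,145,305,250),port=(240,170,280,212),ret=(322,206,360,244)),
       "side":dict(lid=(250,215,355,330),port=(284,232,322,262),ret=(330,186,368,212))}
for n in boxes:
    for k,b in boxes[n].items():
        a=crop(n,*b);B,G,R=a[...,0],a[...,1],a[...,2]
        if k=="lid":
            m=((R-G>50)&(R-B>50)).astype(np.uint8)
            p=mins(n,m,b[0],b[1],.027)
            r=cv2.minAreaRect((p*1000).astype(np.float32));print(n,k,r)
        elif k=="port":
            m=((B>130)&(G>130)&(R>130)).astype(np.uint8)
            c,l,s,ce=cv2.connectedComponentsWithStats(m)
            h,w=m.shape;i=l[h//2,w//2];p=mins(n,l==i,b[0],b[1],.020)
            print(n,k,p.mean(0),np.ptp(p,axis=0),len(p))
        else:
            m=((B-R>50)&(B-G>25)).astype(np.uint8)
            p=mins(n,m,b[0],b[1],.033);r=cv2.minAreaRect((p*1000).astype(np.float32));print(n,"bar",r,p.mean(0))
            m=((R>70)).astype(np.uint8)
            m=cv2.morphologyEx(m,cv2.MORPH_CLOSE,np.ones((25,25)))
            cs=cv2.findContours(m,cv2.RETR_EXTERNAL,cv2.CHAIN_APPROX_NONE)[0]
            c=max(cs,key=cv2.contourArea);m=cv2.drawContours(np.zeros_like(m),[c],-1,1,-1)
            p=mins(n,m,b[0],b[1],.005);print(n,"disc",p.mean(0),np.ptp(p,axis=0))
s=get_state();Rm=cv2.Rodrigues(s["tool_rot"])[0];print(Rm.round(3))
E
python3 m.py
```

```text
top lid ((544.3568115234375, 111.45528411865234), (210.9895782470703, 332.03363037109375), 10.89768123626709)
top port [0.55996753 0.03403239] [0.05603445 0.05686827] 10789
top bar ((471.15240478515625, -202.1915283203125), (12.560749053955078, 41.93453598022461), 77.25617980957031) [ 0.47135971 -0.20216956]
top disc [ 0.47149279 -0.20185465] [0.086286   0.08638055]
side lid ((543.9854125976562, 114.24618530273438), (212.0901336669922, 335.1815185546875), 10.92773723602295)
side port [0.55937491 0.03408728] [0.05903842 0.05971192] 9082
side bar ((469.39630126953125, -186.67710876464844), (43.481353759765625, 52.50888442993164), 78.14915466308594) [ 0.4689816  -0.18688062]
side disc [ 0.46953924 -0.19177556] [0.08536032 0.09001347]
[[-0.001  0.914  0.405]
 [ 0.002  0.405 -0.914]
 [-1.    -0.    -0.002]]
```

```bash
cat > c.py <<'E'
from h import *
from scipy.optimize import least_squares
obs={}
for n,b in {"top":(182,180,222,226),"side":(275,250,325,312)}.items():
    im=cv2.imread(f"pics/{n}0.png")[b[1]:b[3],b[0]:b[2]].astype(int)
    m=((im[...,0]-im[...,2]>40)&(im[...,0]-im[...,1]>20)).astype(np.uint8)
    c,l,s,ce=cv2.connectedComponentsWithStats(m)
    for i in range(1,c): print(n,s[i],ce[i]+np.array(b[:2]))
    i=1+np.argmax(s[1:,4]);obs[n]=ce[i]+np.array(b[:2])
a=np.radians(10.9);ex=np.array([np.cos(a),np.sin(a),0]);ey=np.array([-np.sin(a),np.cos(a),0])
p2=np.array([.544,.1115,0])+.08*ey
P=lambda h,t,r=.07:p2+ex*(h-r*np.cos(t)+.005*np.sin(t))+np.array([0,0,.024+r*np.sin(t)+.005*np.cos(t)])
f=lambda q:np.concatenate([w2px(n,P(*q))[0]-obs[n] for n in obs])
r=least_squares(f,[.05,.7],x_scale=[.01,.1]);print(r.x,r.fun,P(*r.x),"p2",p2, "free edge",P(*r.x,.1))
for t in(.6,.4,.2,.1,0):print(t,P(r.x[0],t).round(4))
print(ex,ey)
im=cv2.imread("pics/side0.png")[215:330,240:360];cv2.imwrite("pics/crop2.png",cv2.resize(im,(600,575),interpolation=cv2.INTER_CUBIC))
E
python3 c.py
```

```text
top [ 4 13 21  7 79] [195.94936709 195.56962025]
top [21 37  4  2  6] [204.5        217.66666667]
side [26  4  6  5 17] [302.70588235 255.23529412]
side [ 19  13   8  22 117] [297.7008547  273.55555556]
side [45 33  4 13 33] [322.         288.42424242]
[0.04692359 0.90245094] [ 0.43954171  0.01180673 -0.06719203 -0.17335697] [0.53620726 0.19146917 0.08203781] p2 [0.52887236 0.1900567  0.        ] free edge [0.51795201 0.18795377 0.10558325]
0.6 [0.521  0.1885 0.0677]
0.4 [0.5136 0.1871 0.0559]
0.2 [0.5086 0.1861 0.0428]
0.1 [0.507  0.1859 0.036 ]
0 [0.5062 0.1857 0.029 ]
[0.98195871 0.18909544 0.        ] [-0.18909544  0.98195871  0.        ]
```

View pics/crop2.png

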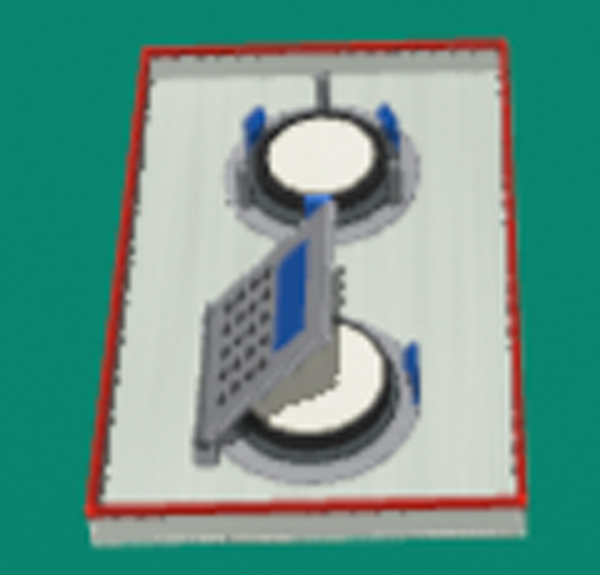

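The enlarged side view shows the cover raised, with its blue strip mid-plate. The fit gives an angle of about 0.9 rad, with the strip at (0.536, 0.191, 0.082). I'll start moving, with the gripper shut for pressing.

Request:
play_rows(targets=[{"claw": 1,"linear": [0,0,0],"rotation": [0.073,0,0]},{"claw": 1,"linear": [0,0,0],"rotation": [0.073,0,0]},{"claw": 1,"linear": [0,0.59,-1],"rotation": [0,0,0]},{"claw": 1,"linear": [0,0.59,-1],"rotation": [0,0,0]},{"claw": 1,"linear": [0,0.59,-1],"rotation": [0,0,0]},{"claw": 1,"linear": [0,0.59,-1],"rotation": [0,0,0]},{"claw": 1,"linear": [0,0.59,-1],"rotation": [0,0,0]},{"claw": 1,"linear": [0,0.59,-1],"rotation": [0,0,0]},{"claw": 1,"linear": [0,0.59,-1],"rotation": [0,0,0]},{"claw": 1,"linear": [0,0.59,-1],"rotation": [0,0,0]}], newtons=20)

```text
time: 0.93
position: [0.3398, -0.3719, 0.214]
tool_rot: [1.091, 1.295, -1.092]
ft_force: [-0.9, 0.2, 0.8]
grip_width: 0.33
```

Request:
play_rows(targets=[{"claw": 1,"linear": [0,0.6,-1],"rotation": [0,0,0]},{"claw": 1,"linear": [0,0.6,-1],"rotation": [0,0,0]},{"claw": 1,"linear": [0,0.6,-1],"rotation": [0,0,0]},{"claw": 1,"linear": [0,0.6,-1],"rotation": [0,0,0]},{"claw": 1,"linear": [0,0.6,-1],"rotation": [0,0,0]},{"claw": 1,"linear": [0,0.6,-1],"rotation": [0,0,0]},{"claw": 1,"linear": [0,0.6,-1],"rotation": [0,0,0]},{"claw": 1,"linear": [0,0.6,-1],"rotation": [0,0,0]},{"claw": 1,"linear": [0,0.6,-1],"rotation": [0,0,0]},{"claw": 1,"linear": [0,0.6,-1],"rotation": [0,0,0]}])

```text
time: 1.77
position: [0.4479, -0.0854, 0.2119]
tool_rot: [1.09, 1.298, -1.096]
ft_force: [-0.0, -0.9, -0.1]
grip_width: 0.003
```

Request:
play_rows(targets=[{"claw": 1,"linear": [0,0.6,-1],"rotation": [0,0,0]},{"claw": 1,"linear": [0,0.6,-1],"rotation": [0,0,0]},{"claw": 1,"linear": [0,0.6,-1],"rotation": [0,0,0]},{"claw": 1,"linear": [0,0.6,-1],"rotation": [0,0,0]},{"claw": 1,"linear": [0,0.6,-1],"rotation": [0,0,0]},{"claw": 1,"linear": [0,0.6,-1],"rotation": [0,0,0]},{"claw": 1,"linear": [0,0.6,-1],"rotation": [0,0,0]},{"claw": 1,"linear": [0,0.6,-1],"rotation": [0,0,0]}])

```text
time: 2.43
position: [0.5348, 0.1419, 0.2104]
tool_rot: [1.089, 1.298, -1.1]
ft_force: [0.4, -0.2, -0.1]
grip_width: 0.004
```

```bash
cat > g.py <<'E'
# usage: g.py x y z [jaw_deg]: remaining move in tool axes (full-scale units) and turns
import sys
from h import *
s=get_state();R=cv2.Rodrigues(s["tool_rot"])[0];p=s["position"]
t=np.array(list(map(float,sys.argv[1:4])))
print("t",s["time"],"pos",p.round(4),"F",s["ft_force"].round(1),"gw",round(s["grip_width"],3))
print("linear",(R.T@(t-p)/.025).round(2),"jaw deg",np.degrees(np.arctan2(R[1,2],R[0,2])).round(2),"x axis",R[:,0].round(4))
if len(sys.argv)>4:
    a=np.radians(float(sys.argv[4]));z=np.array([np.cos(a),np.sin(a),0]);x=np.array([0,0,-1.]);T=np.c_[x,np.cross(z,x),z]
    print("rot frac",(cv2.Rodrigues(R.T@T)[0].ravel()/(np.pi/2)).round(3))
E
python3 g.py .545 .193 .125 -79.1
```

```text
t 2.4333 pos [0.5348 0.1419 0.2104] F [ 0.4 -0.2 -0.1] gw 0.004
linear [ 3.42  0.78 -1.92] jaw deg -80.93 x axis [-0.0176  0.0062 -0.9998]
rot frac [-0.02  -0.006  0.01 ]
```

Request:
play_rows(targets=[{"claw": 1,"linear": [0.8,0.2,-0.6],"rotation": [-0.02,-0.006,0.01]},{"claw": 1,"linear": [0.8,0.2,-0.6],"rotation": [0,0,0]},{"claw": 1,"linear": [0.8,0.2,-0.5],"rotation": [0,0,0]},{"claw": 1,"linear": [0.8,0.2,-0.2],"rotation": [0,0,0]},{"claw": 1,"linear": [0,0,0],"rotation": [0,0,0]}])

```text
time: 2.85
position: [0.5462, 0.2045, 0.1274]
tool_rot: [1.065, 1.301, -1.055]
ft_force: [-0.3, -0.3, -0.6]
grip_width: 0.004
```

```bash
python3 g.py .545 .193 .095 -79.1
```

```text
t 2.85 pos [0.5462 0.2045 0.1274] F [-0.3 -0.3 -0.6] gw 0.004
linear [ 1.29 -0.14  0.45] jaw deg -78.45 x axis [ 0.0013  0.0061 -1.    ]
rot frac [ 0.007 -0.004 -0.002]
```

Request:
play_rows(targets=[{"claw": 1,"linear": [0.45,-0.1,0.3],"rotation": [0.007,0,0]},{"claw": 1,"linear": [0.4,-0.04,0.15],"rotation": [0,0,0]},{"claw": 1,"linear": [0.3,0,0],"rotation": [0,0,0]},{"claw": 1,"linear": [0.2,0,0],"rotation": [0,0,0]},{"claw": 1,"linear": [0.2,-0.1,0],"rotation": [0,0,0]},{"claw": 1,"linear": [0.2,-0.1,0],"rotation": [0,0,0]}])

```text
time: 3.35
position: [0.5412, 0.1876, 0.082]
tool_rot: [1.077, 1.291, -1.067]
ft_force: [0.8, 0.9, 0.7]
grip_width: 0.01
```

```bash
python3 g.py .53 .19 .068 -79.1
```

```text
t 3.35 pos [0.5412 0.1876 0.082 ] F [0.8 0.9 0.7] gw 0.01
linear [ 0.56 -0.43 -0.17] jaw deg -79.39 x axis [ 0.0036  0.0048 -1.    ]
rot frac [-0.003 -0.003 -0.003]
```

Request:
play_rows(targets=[{"claw": 1,"linear": [0.25,-0.2,-0.1],"rotation": [0,0,0]},{"claw": 1,"linear": [0.25,-0.2,-0.05],"rotation": [0,0,0]},{"claw": 1,"linear": [0.25,-0.15,0],"rotation": [0,0,0]},{"claw": 1,"linear": [0.25,-0.15,0],"rotation": [0,0,0]}])

```text
time: 3.68
position: [0.5234, 0.1876, 0.0563]
tool_rot: [1.079, 1.287, -1.065]
ft_force: [1.5, -0.7, 0.6]
grip_width: 0.006
```

```bash
python3 g.py .5215 .1885 .056 -79.1
```

```text
t 3.6833 pos [0.5234 0.1876 0.0563] F [ 1.5 -0.7  0.6] gw 0.006
linear [ 0.01 -0.07 -0.05] jaw deg -79.47 x axis [ 0.0076  0.0046 -1.    ]
rot frac [-0.004 -0.002 -0.005]
```

Request:
play_rows(targets=[{"claw": 1,"linear": [0.25,-0.12,0],"rotation": [0,0,-0.005]},{"claw": 1,"linear": [0.25,-0.1,0],"rotation": [0,0,0]},{"claw": 1,"linear": [0.2,-0.05,0],"rotation": [0,0,0]},{"claw": 1,"linear": [0.1,-0.05,0],"rotation": [0,0,0]}])

```text
time: 4.02
position: [0.5151, 0.1866, 0.0352]
tool_rot: [1.075, 1.292, -1.07]
ft_force: [-0.7, -2.8, 19.4]
grip_width: 0.005
```

```bash
python3 g.py .508 .1865 .029 -79.1;  python3 - <<'E'
from h import *
a=get_image("top")[160:240,165:265];b=get_image("side")[225:325,240:365]
f=lambda q:cv2.resize(q,(500,400),interpolation=cv2.INTER_CUBIC)
cv2.imwrite("pics/c3.png",np.hstack([f(a),f(b)])[:, :800+200][:, :1000]) if 0 else cv2.imwrite("pics/c3.png",cv2.resize(np.hstack([f(a),f(b)]),(800,320)))
E
```

```text
t 4.0167 pos [0.5151 0.1866 0.0352] F [-0.7 -2.8 19.4] gw 0.005
linear [ 0.25 -0.28 -0.05] jaw deg -79.41 x axis [ 0.0015  0.0027 -1.    ]
rot frac [-0.003 -0.002 -0.001]
```

View pics/c3.png

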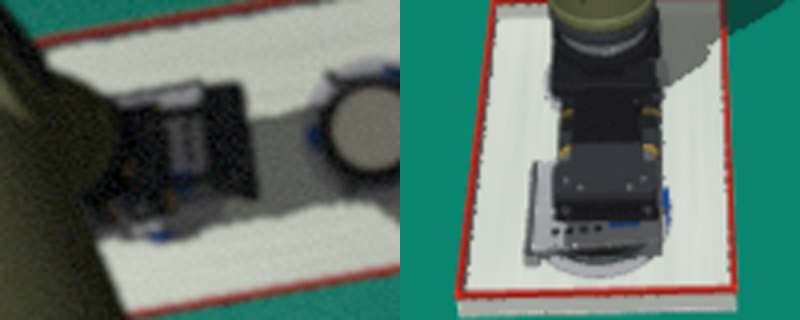

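The cover is now down against its catch, under the shut fingers at z = 0.035 with 19 N. I'll press a little further.

Request:
play_rows(targets=[{"claw": 1,"linear": [0.1,-0.08,0],"rotation": [0,0,0]},{"claw": 1,"linear": [0.1,-0.05,0],"rotation": [0,0,0]},{"claw": 1,"linear": [0.1,-0.05,0],"rotation": [0,0,0]}])

```text
time: 4.37
position: [0.5148, 0.1868, 0.033]
tool_rot: [1.078, 1.285, -1.065]
ft_force: [0.8, -0.0, -0.5]
grip_width: 0.002
```

Request:
play_rows(targets=[{"claw": 1,"linear": [0.1,-0.1,0],"rotation": [0,0,0]},{"claw": 1,"linear": [0.1,-0.1,0],"rotation": [0,0,0]}])

```text
time: 4.53
position: [0.5128, 0.1867, 0.0291]
tool_rot: [1.082, 1.281, -1.06]
ft_force: [3.3, -1.7, 19.2]
grip_width: 0.005
```

Request:
play_rows(targets=[{"claw": 1,"linear": [0.1,0,0],"rotation": [0,0,0]}])

```text
time: 4.62
position: [0.513, 0.1867, 0.0287]
tool_rot: [1.081, 1.28, -1.061]
ft_force: [-13.4, -6.3, 39.1]
grip_width: 0.009
```

z = 0.0287 against a hard stop means the cover is shut. I'll lift off, check the cover, and travel to the retainer.

Request:
play_rows(targets=[{"claw": 1,"linear": [-0.4,0,0],"rotation": [0,0,0]},{"claw": 1,"linear": [-1,0,0],"rotation": [0,0,0]},{"claw": 1,"linear": [-1,0,0],"rotation": [0,0,0]},{"claw": 1,"linear": [-1,0,1],"rotation": [0,0,0]},{"claw": 0.4,"linear": [-0.3,0,1],"rotation": [0.07,0,0]},{"claw": 0.4,"linear": [0,0,1],"rotation": [0.07,0,0]},{"claw": 0.4,"linear": [0,0,1],"rotation": [0.07,0,0]},{"claw": 0.4,"linear": [0,0,1],"rotation": [0.05,0,0]},{"claw": 0.4,"linear": [0,0,1],"rotation": [0,0,0]},{"claw": 0.4,"linear": [0,0,1],"rotation": [0,0,0]}])

```text
time: 5.45
position: [0.4991, 0.0162, 0.1186]
tool_rot: [1.384, 1.096, -1.371]
ft_force: [0.3, -0.8, 0.2]
grip_width: 0.372
```

```bash
python3 g.py .4714 -.202 .08 -102.7
```

```text
t 5.45 pos [0.4991 0.0162 0.1186] F [ 0.3 -0.8  0.2] gw 0.372
linear [1.47 0.91 8.77] jaw deg -103.17 x axis [ 0.003   0.0079 -1.    ]
rot frac [-0.005 -0.005 -0.001]
```

Request:
play_rows(targets=[{"claw": 0.4,"linear": [0.1,0.1,1],"rotation": [0,0,0]},{"claw": 0.4,"linear": [0.1,0.1,1],"rotation": [0,0,0]},{"claw": 0.4,"linear": [0.1,0.1,1],"rotation": [0,0,0]},{"claw": 0.4,"linear": [0.1,0.1,1],"rotation": [0,0,0]},{"claw": 0.4,"linear": [0.1,0.1,1],"rotation": [0,0,0]},{"claw": 0.4,"linear": [0.1,0.1,1],"rotation": [0,0,0]},{"claw": 0.4,"linear": [0.1,0.1,1],"rotation": [0,0,0]},{"claw": 0.4,"linear": [0,0,0.5],"rotation": [0,0,0]},{"claw": 0.4,"linear": [0,0,0],"rotation": [0,0,0]}])

```text
time: 6.2
position: [0.4603, -0.1822, 0.0897]
tool_rot: [1.384, 1.105, -1.389]
ft_force: [-0.0, 0.5, -0.3]
grip_width: 0.603
```

```bash
python3 g.py .4714 -.202 .06 -102.7; python3 - <<'E'
from h import *
a=get_image("top");b=get_image("side")
cv2.imwrite("pics/top4.png",a);cv2.imwrite("pics/side4.png",b)
f=lambda q:cv2.resize(q,(400,320),interpolation=cv2.INTER_CUBIC)
cv2.imwrite("pics/c4.png",np.hstack([f(a[160:240,165:265]),f(b[225:325,240:365])]))
E
```

```text
t 6.2 pos [ 0.4603 -0.1822  0.0897] F [-0.   0.5 -0.3] gw 0.603
linear [1.17 0.64 0.67] jaw deg -103.67 x axis [-0.0127  0.0119 -0.9998]
rot frac [-0.011 -0.006  0.01 ]
```

View pics/c4.png

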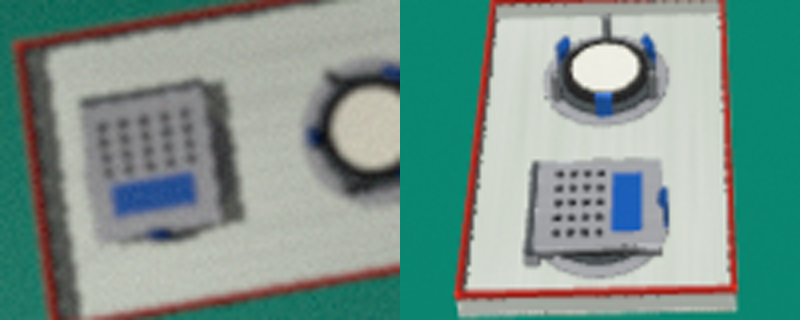

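The cover lies flat, with the catch at its front edge at about (160,235) in the left crop. I'll check the angle numerically while moving over the retainer.

```bash
sed 's/pics\/{n}0/pics\/{n}4/; s/\[.05,.7\]/[.05,.05]/; /crop2/d' c.py > c4.py; python3 c4.py
```

```text
top [ 11  23  21  11 173] [202.99421965 208.0982659 ]
top [21 38  4  1  4] [204.5 218. ]
side [26  4  6  8 46] [303.5        257.34782609]
side [ 31  28  10  20 188] [310.46276596 287.80319149]
side [45 33  4 13 31] [322.06451613 288.35483871]
[ 0.0488615  -0.01026199] [ 0.49345711  0.09642061 -0.14731929 -0.19549741] [0.50806847 0.1860505  0.02828141] p2 [0.52887236 0.1900567  0.        ] free edge [0.47861126 0.18037793 0.02797356]
0.6 [0.5229 0.1889 0.0677]
0.4 [0.5155 0.1875 0.0559]
0.2 [0.5105 0.1865 0.0428]
0.1 [0.5089 0.1862 0.036 ]
0 [0.5081 0.1861 0.029 ]
[0.98195871 0.18909544 0.        ] [-0.18909544  0.98195871  0.        ]
```

Request:
play_rows(targets=[{"claw": 0.4,"linear": [0.3,0.3,0.3],"rotation": [-0.01,-0.006,0.01]},{"claw": 0.4,"linear": [0.3,0.2,0.2],"rotation": [0,0,0]},{"claw": 0.4,"linear": [0.3,0.1,0.1],"rotation": [0,0,0]},{"claw": 0.4,"linear": [0.2,0,0],"rotation": [0,0,0]},{"claw": 0.4,"linear": [0,0,0],"rotation": [0,0,0]}])

```text
time: 6.72
position: [0.4745, -0.1901, 0.06]
tool_rot: [1.366, 1.105, -1.361]
ft_force: [-0.3, 0.1, -0.2]
grip_width: 0.597
```

```bash
python3 g.py .4714 -.202 .0265 -102.7
```

```text
t 6.7167 pos [ 0.4745 -0.1901  0.06  ] F [-0.3  0.1 -0.2] gw 0.597
linear [ 1.34 -0.02  0.5 ] jaw deg -102.08 x axis [ 9.0e-04  3.9e-03 -1.0e+00]
rot frac [ 0.007 -0.003 -0.   ]
```

The strip fit gives an angle of -0.01 rad, so the cover is shut. The two cameras disagree on the retainer's y, so I'll check it with a rim overlay before descending.

```bash
python3 - <<'E'
from h import *
out=[]
for n,b in {"side":(325,182,371,216),"top":(320,204,362,246)}.items():
    im=cv2.imread(f"pics/{n}0.png")
    S=8;c=cv2.resize(im[b[1]:b[3],b[0]:b[2]],None,fx=S,fy=S,interpolation=cv2.INTER_CUBIC)
    t=np.linspace(0,2*np.pi,60)
    P=np.c_[.4714+.042*np.cos(t),-.202+.042*np.sin(t),0*t+.005]
    q=((w2px(n,P)-np.array(b[:2])+.5)*S).astype(int)
    cv2.polylines(c,[q.reshape(-1,1,2)],True,(0,0,255),1)
    a=np.radians(-12.7);e=np.array([np.cos(a),np.sin(a)]);f=np.array([-e[1],e[0]])
    Q=[[*(np.array([.4714,-.202])+i*.022*e+j*.007*f),.033] for i,j in((1,1),(1,-1),(-1,-1),(-1,1))]
    q=((w2px(n,Q)-np.array(b[:2])+.5)*S).astype(int)
    cv2.polylines(c,[q.reshape(-1,1,2)],True,(0,255,255),1)
    out.append(cv2.copyMakeBorder(c,0,336-c.shape[0],0,0,cv2.BORDER_CONSTANT))
cv2.imwrite("pics/ov.png",np.hstack(out))
E
```

```text
(no output)
```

View pics/ov.png

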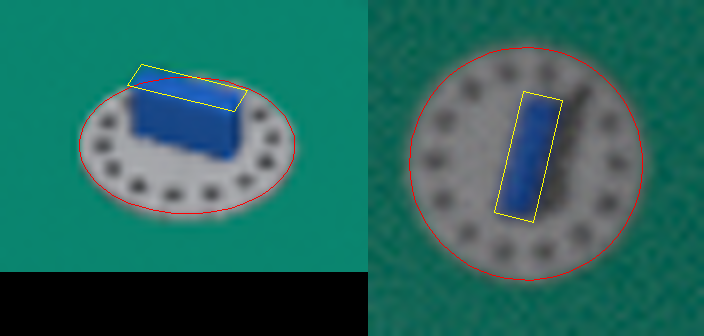

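The overlay fits in both views: rim on rim and bar on bar, within about 1 mm. I'll descend.

Request:
play_rows(targets=[{"claw": 0.4,"linear": [0.3,0,0.25],"rotation": [0.007,0,0]},{"claw": 0.4,"linear": [0.3,0,0.15],"rotation": [0,0,0]},{"claw": 0.4,"linear": [0.15,0,0.05],"rotation": [0,0,0]},{"claw": 0.4,"linear": [0,0,0],"rotation": [0,0,0]}])

```text
time: 7.05
position: [0.472, -0.2001, 0.0389]
tool_rot: [1.374, 1.101, -1.368]
ft_force: [-0.6, 0.3, -0.8]
grip_width: 0.6
```

```bash
python3 g.py .4712 -.2013 .008 -102.7
```

```text
t 7.05 pos [ 0.472  -0.2001  0.0389] F [-0.6  0.3 -0.8] gw 0.6
linear [ 1.24 -0.02  0.06] jaw deg -102.65 x axis [-2.0e-04  5.2e-03 -1.0e+00]
rot frac [ 0.001 -0.003  0.001]
```

Request:
play_rows(targets=[{"claw": 0.4,"linear": [0.4,0,0.03],"rotation": [0,-0.003,0]},{"claw": 0.4,"linear": [0.4,0,0.03],"rotation": [0,0,0]},{"claw": 0.4,"linear": [0.25,0,0],"rotation": [0,0,0]},{"claw": 0.4,"linear": [0.08,0,0],"rotation": [0,0,0]},{"claw": 0.4,"linear": [0,0,0],"rotation": [0,0,0]}])

```text
time: 7.47
position: [0.4711, -0.2017, 0.0073]
tool_rot: [1.37, 1.098, -1.372]
ft_force: [0.4, 0.4, -0.4]
grip_width: 0.596
```

```bash
python3 g.py .4712 -.2013 .0065 -102.7
```

```text
t 7.4667 pos [ 0.4711 -0.2017  0.0073] F [ 0.4  0.4 -0.4] gw 0.596
linear [ 0.03  0.   -0.02] jaw deg -102.7 x axis [-1.9e-03  6.0e-04 -1.0e+00]
rot frac [ 0.    -0.     0.001]
```

Request:
play_rows(targets=[{"claw": 1,"linear": [0,0,0],"rotation": [0,0,0]},{"claw": 1,"linear": [0,0,0],"rotation": [0,0,0]},{"claw": 1,"linear": [0,0,0],"rotation": [0,0,0]},{"claw": 1,"linear": [0,0,0],"rotation": [0,0,0]},{"claw": 1,"linear": [0,0,0],"rotation": [0,0,0]},{"claw": 1,"linear": [0,0,0],"rotation": [0,0,0]},{"claw": 1,"linear": [0,0,0],"rotation": [0,0,0]},{"claw": 1,"linear": [0,0,0],"rotation": [0,0,0]}], newtons=50)

```text
time: 8.13
position: [0.4721, -0.2018, 0.0084]
tool_rot: [1.37, 1.096, -1.37]
ft_force: [-0.7, -0.2, -1.9]
grip_width: 0.158
```

```bash
python3 g.py .5598 .0337 .08 -102.7
```

```text
t 8.1333 pos [ 0.4721 -0.2018  0.0084] F [-0.7 -0.2 -1.9] gw 0.158
linear [-2.87  1.36 -9.96] jaw deg -102.67 x axis [ 1.e-04 -4.e-04 -1.e+00]
rot frac [ 0.  0. -0.]
```

The bar is gripped (opening 13.7 mm). I'll lift and carry it to the port.

Request:
play_rows(targets=[{"claw": 1,"linear": [-0.5,0,0],"rotation": [0,0,0]},{"claw": 1,"linear": [-1,0,0],"rotation": [0,0,0]},{"claw": 1,"linear": [-1,0,0],"rotation": [0,0,0]},{"claw": 1,"linear": [-0.8,0.1,-0.7],"rotation": [0,0,0]},{"claw": 1,"linear": [0,0.15,-1],"rotation": [0,0,0]},{"claw": 1,"linear": [0,0.15,-1],"rotation": [0,0,0]},{"claw": 1,"linear": [0,0.15,-1],"rotation": [0,0,0]},{"claw": 1,"linear": [0,0.15,-1],"rotation": [0,0,0]},{"claw": 1,"linear": [0,0.15,-1],"rotation": [0,0,0]},{"claw": 1,"linear": [0,0.15,-1],"rotation": [0,0,0]}])

```text
time: 8.97
position: [0.5329, -0.0457, 0.1014]
tool_rot: [1.378, 1.085, -1.382]
ft_force: [0.7, 0.1, -1.9]
grip_width: 0.156
```

```bash
python3 g.py .5598 .0337 .07 -102.7
```

```text
t 8.9667 pos [ 0.5329 -0.0457  0.1014] F [ 0.7  0.1 -1.9] gw 0.156
linear [ 1.24  0.3  -3.34] jaw deg -103.52 x axis [-3.0e-04 -3.9e-03 -1.0e+00]
rot frac [-0.009  0.002 -0.   ]
```

Request:
play_rows(targets=[{"claw": 1,"linear": [0.1,0.1,-1],"rotation": [-0.008,0,0]},{"claw": 1,"linear": [0.2,0.1,-0.9],"rotation": [0,0,0]},{"claw": 1,"linear": [0.3,0.05,-0.5],"rotation": [0,0,0]},{"claw": 1,"linear": [0.2,0,-0.2],"rotation": [0,0,0]},{"claw": 1,"linear": [0,0,0],"rotation": [0,0,0]}])

```text
time: 9.38
position: [0.5562, 0.0272, 0.0854]
tool_rot: [1.366, 1.097, -1.361]
ft_force: [-0.5, 0.1, -1.9]
grip_width: 0.157
```

```bash
python3 g.py .5598 .0337 .055 -102.7
```

```text
t 9.3833 pos [0.5562 0.0272 0.0854] F [-0.5  0.1 -1.9] gw 0.157
linear [ 1.22  0.08 -0.28] jaw deg -102.21 x axis [ 4.7e-03 -9.0e-04 -1.0e+00]
rot frac [ 0.005 -0.    -0.003]
```

Request:
play_rows(targets=[{"claw": 1,"linear": [0.3,0.08,-0.2],"rotation": [0.005,0,-0.003]},{"claw": 1,"linear": [0.3,0.03,-0.1],"rotation": [0,0,0]},{"claw": 1,"linear": [0.2,0,0],"rotation": [0,0,0]},{"claw": 1,"linear": [0,0,0],"rotation": [0,0,0]},{"claw": 1,"linear": [0,0,0],"rotation": [0,0,0]}])

```text
time: 9.8
position: [0.5602, 0.0295, 0.0639]
tool_rot: [1.372, 1.092, -1.377]
ft_force: [-1.0, 0.1, -1.9]
grip_width: 0.158
```

```bash
python3 g.py .5604 .034 .05 -102.7; python3 - <<'E'
from h import *
b=get_image("side")[215:275,265:345]
cv2.imwrite("pics/c5.png",cv2.resize(b,(720,540),interpolation=cv2.INTER_CUBIC))
E
```

```text
t 9.8 pos [0.5602 0.0295 0.0639] F [-1.   0.1 -1.9] gw 0.158
linear [ 0.55 -0.03 -0.18] jaw deg -103.02 x axis [-0.0017 -0.0028 -1.    ]
rot frac [-0.004  0.002  0.001]
```

View pics/c5.png

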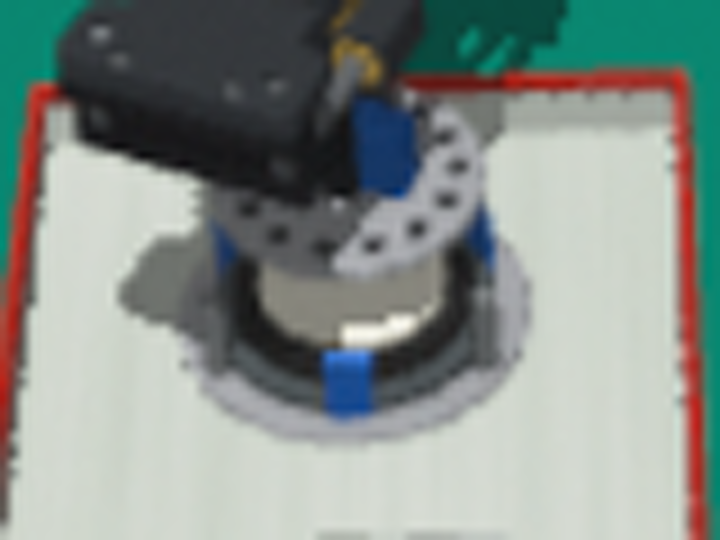

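The retainer is level and centred over the port: disc middle at about column 345, port at about 348. I'll fine-align and descend.

Request:
play_rows(targets=[{"claw": 1,"linear": [0.1,0,-0.18],"rotation": [0,0.002,0]},{"claw": 1,"linear": [0.1,0,-0.05],"rotation": [0,0,0]},{"claw": 1,"linear": [0.1,0,0],"rotation": [0,0,0]},{"claw": 1,"linear": [0,0,0],"rotation": [0,0,0]}])

```text
time: 10.18
position: [0.5618, 0.0338, 0.0562]
tool_rot: [1.376, 1.092, -1.377]
ft_force: [0.5, -0.0, -1.6]
grip_width: 0.155
```

```bash
python3 g.py .5604 .034 .044 -102.7
```

```text
t 10.1833 pos [0.5618 0.0338 0.0562] F [ 0.5 -0.  -1.6] gw 0.155
linear [ 0.49 -0.06  0.01] jaw deg -103.17 x axis [-3.e-04 -3.e-04 -1.e+00]
rot frac [-0.005  0.     0.   ]
```

Request:
play_rows(targets=[{"claw": 1,"linear": [0.1,-0.06,0],"rotation": [0,0,0]},{"claw": 1,"linear": [0.1,0,0],"rotation": [0,0,0]},{"claw": 1,"linear": [0.1,0,0],"rotation": [0,0,0]},{"claw": 1,"linear": [0.1,0,0],"rotation": [0,0,0]}])

```text
time: 10.52
position: [0.5606, 0.0343, 0.0459]
tool_rot: [1.377, 1.091, -1.376]
ft_force: [-0.2, -0.1, -2.2]
grip_width: 0.155
```

```bash
python3 g.py .5604 .034 .04 -102.7
```

```text
t 10.5167 pos [0.5606 0.0343 0.0459] F [-0.2 -0.1 -2.2] gw 0.155
linear [ 0.24 -0.01  0.01] jaw deg -103.16 x axis [ 9.e-04 -4.e-04 -1.e+00]
rot frac [-0.005  0.    -0.001]
```

Request:
play_rows(targets=[{"claw": 1,"linear": [0.1,0,0],"rotation": [0,0,0]},{"claw": 1,"linear": [0.1,0,0],"rotation": [0,0,0]},{"claw": 1,"linear": [0.1,0,0],"rotation": [0,0,0]}])

```text
time: 10.77
position: [0.5606, 0.0341, 0.0378]
tool_rot: [1.376, 1.09, -1.376]
ft_force: [-3.2, -0.8, 9.9]
grip_width: 0.157
```

Request:
play_rows(targets=[{"claw": 1,"linear": [0.1,0,0],"rotation": [0,0,0]},{"claw": 1,"linear": [0.1,0,0],"rotation": [0,0,0]}])

```text
time: 10.93
position: [0.562, 0.0339, 0.0358]
tool_rot: [1.376, 1.088, -1.375]
ft_force: [-6.6, -1.8, 16.1]
grip_width: 0.158
```

Request:
play_rows(targets=[{"claw": 1,"linear": [0.1,0,0],"rotation": [0,0,0]}])

```text
time: 11.02
position: [0.5626, 0.0337, 0.0355]
tool_rot: [1.375, 1.086, -1.375]
ft_force: [-8.5, -1.4, 17.6]
grip_width: 0.157
```

Request:
play_rows(targets=[{"claw": 1,"linear": [0.1,-0.08,0],"rotation": [0,0,0]},{"claw": 1,"linear": [0.12,-0.04,0],"rotation": [0,0,0]}])

```text
time: 11.18
position: [0.5627, 0.0336, 0.0353]
tool_rot: [1.376, 1.08, -1.372]
ft_force: [-8.8, -0.2, 20.1]
grip_width: 0.153
```

```bash
python3 g.py .5605 .034 .0244 -102.7
```

```text
t 11.1833 pos [0.5627 0.0336 0.0353] F [-8.8 -0.2 20.1] gw 0.153
linear [ 0.44 -0.09  0.  ] jaw deg -103.18 x axis [ 0.0086 -0.0072 -0.9999]
rot frac [-0.005  0.003 -0.006]
```

The lateral load of -8.8 N in x suggests the disc is rubbing on a guide on the +x side. I'll back up slightly, re-centre and level, then retry.

Request:
play_rows(targets=[{"claw": 1,"linear": [-0.15,-0.08,0],"rotation": [0,0.003,-0.006]},{"claw": 1,"linear": [-0.1,-0.05,0],"rotation": [0,0,0]},{"claw": 1,"linear": [0,0,0],"rotation": [0,0,0]}])

```text
time: 11.43
position: [0.56, 0.0344, 0.0431]
tool_rot: [1.377, 1.09, -1.375]
ft_force: [0.2, 0.1, -0.9]
grip_width: 0.159
```

```bash
python3 g.py .56 .034 .0244 -102.7
```

```text
t 11.4333 pos [0.56   0.0344 0.0431] F [ 0.2  0.1 -0.9] gw 0.159
linear [0.75 0.   0.01] jaw deg -103.17 x axis [ 0.0018 -0.001  -1.    ]
rot frac [-0.005  0.    -0.001]
```

Request:
play_rows(targets=[{"claw": 1,"linear": [0.12,-0.02,0],"rotation": [0,0,0]},{"claw": 1,"linear": [0.12,-0.03,0],"rotation": [0,0,0]},{"claw": 1,"linear": [0.12,-0.04,0],"rotation": [0,0,0]}])

```text
time: 11.68
position: [0.5605, 0.0345, 0.036]
tool_rot: [1.38, 1.085, -1.372]
ft_force: [-4.2, -1.7, 20.3]
grip_width: 0.158
```

```bash
python3 g.py .56 .034 .0244 -102.7
```

```text
t 11.6833 pos [0.5605 0.0345 0.036 ] F [-4.2 -1.7 20.3] gw 0.158
linear [ 0.46 -0.02  0.02] jaw deg -103.21 x axis [ 0.0071 -0.0019 -1.    ]
rot frac [-0.006  0.    -0.005]
```

```bash
python3 - <<'E'
from h import *
a=get_image("side")[220:275,275:335];b=get_image("top")[165:217,235:285]
f=lambda q,w:cv2.resize(q,(w,400),interpolation=cv2.INTER_CUBIC)
cv2.imwrite("pics/c6.png",np.hstack([f(a,430),f(b,370)]))
E
```

```text
(no output)
```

View pics/c6.png

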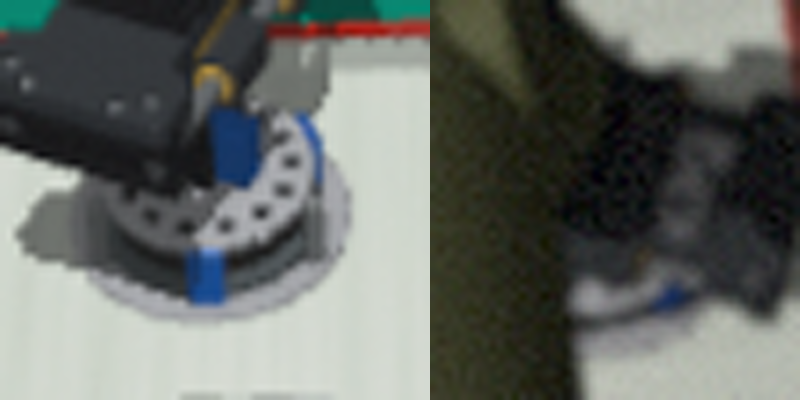

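The disc sits level on the catches and the alignment looks good. I'll push a bit more firmly with a small levelling turn.

Request:
play_rows(targets=[{"claw": 1,"linear": [0.14,-0.05,0],"rotation": [0,0,-0.005]},{"claw": 1,"linear": [0.14,-0.05,0],"rotation": [0,0,-0.005]}])

```text
time: 11.95
position: [0.5615, 0.0347, 0.0341]
tool_rot: [1.375, 1.092, -1.379]
ft_force: [-8.3, -2.5, 25.9]
grip_width: 0.161
```

```bash
python3 g.py .56 .034 .0244 -102.7
```

```text
t 11.95 pos [0.5615 0.0347 0.0341] F [-8.3 -2.5 25.9] gw 0.161
linear [ 0.39 -0.05  0.04] jaw deg -103.21 x axis [-1.9e-03 -9.0e-04 -1.0e+00]
rot frac [-0.006  0.001  0.001]
```

Request:
play_rows(targets=[{"claw": 1,"linear": [0.12,-0.12,0],"rotation": [0,0,0]}])

```text
time: 12.03
position: [0.5614, 0.0348, 0.0336]
tool_rot: [1.378, 1.087, -1.376]
ft_force: [0.7, -0.6, 11.0]
grip_width: 0.155
```

Request:
play_rows(targets=[{"claw": 1,"linear": [0.12,-0.12,0.02],"rotation": [0,0,0]}])

```text
time: 12.12
position: [0.5605, 0.0349, 0.0321]
tool_rot: [1.38, 1.084, -1.372]
ft_force: [1.5, 0.1, 3.2]
grip_width: 0.157
```

The force has dropped, so we're past the catch peak. I'll continue down to the seal.

Request:
play_rows(targets=[{"claw": 1,"linear": [0.1,-0.03,0.02],"rotation": [0,0,-0.003]},{"claw": 1,"linear": [0.08,-0.02,0],"rotation": [0,0,0]}])

```text
time: 12.28
position: [0.5605, 0.0348, 0.0288]
tool_rot: [1.379, 1.086, -1.373]
ft_force: [-1.2, -2.1, 5.5]
grip_width: 0.159
```

```bash
python3 g.py .56 .034 .0244 -102.7
```

```text
t 12.2833 pos [0.5605 0.0348 0.0288] F [-1.2 -2.1  5.5] gw 0.159
linear [ 0.18 -0.01  0.04] jaw deg -103.24 x axis [ 0.0057 -0.0018 -1.    ]
rot frac [-0.006  0.    -0.004]
```

Request:
play_rows(targets=[{"claw": 1,"linear": [0.08,-0.02,0.02],"rotation": [0,0,-0.004]},{"claw": 1,"linear": [0.08,-0.02,0],"rotation": [0,0,0]}])

```text
time: 12.45
position: [0.5603, 0.0347, 0.0251]
tool_rot: [1.378, 1.09, -1.377]
ft_force: [1.2, 0.3, 5.0]
grip_width: 0.159
```

Request:
play_rows(targets=[{"claw": 1,"linear": [0.06,-0.02,0],"rotation": [0,0,0]}])

```text
time: 12.53
position: [0.5603, 0.0347, 0.0238]
tool_rot: [1.378, 1.089, -1.376]
ft_force: [-1.0, -1.4, 8.7]
grip_width: 0.156
```

```bash
python3 - <<'E'
from h import *
for i in range(8):
    get_image("top") if i<7 else cv2.imwrite("pics/side7.png",get_image("side"));s=get_state();print(s["time"],s["position"].round(4),s["ft_force"].round(1))
E
```

```text
12.5833 [0.5604 0.0347 0.0238] [-1.3 -2.1  9.8]
12.6333 [0.5604 0.0347 0.024 ] [-1.8 -0.3  8.4]
12.6833 [0.5604 0.0347 0.0241] [-0.7 -0.8  8. ]
12.7333 [0.5604 0.0347 0.0242] [-0.4 -0.2  8.9]
12.7833 [0.5604 0.0347 0.0242] [-1.9 -0.7  8.3]
12.8333 [0.5604 0.0347 0.0242] [-1.7 -0.7  8.3]
12.8833 [0.5604 0.0347 0.0242] [-0.8 -1.1  7.9]
12.9333 [0.5604 0.0347 0.0242] [-0.9 -1.3  7.9]
```

Request:
play_rows(targets=[{"claw": 1,"linear": [0.042,0,0],"rotation": [0,0,0]}])

```text
time: 13.02
position: [0.5604, 0.0347, 0.0237]
tool_rot: [1.378, 1.089, -1.376]
ft_force: [-3.4, 0.5, 9.0]
grip_width: 0.158
```

```bash
python3 - <<'E'
from h import *
for i in range(12):
    a=get_image("side");s=get_state()
    if i%2: print(s["time"],s["position"].round(4),s["ft_force"].round(1),round(s["grip_width"],3))
b=get_image("top");cv2.imwrite("pics/side8.png",a)
cv2.imwrite("pics/c8.png",cv2.resize(a[215:325,245:355],(600,600),interpolation=cv2.INTER_CUBIC))
E
```

```text
13.1167 [0.5604 0.0347 0.0236] [-2.5 -0.8  9.3] 0.159
13.2167 [0.5604 0.0347 0.0237] [-2.3 -1.4  9.3] 0.155
13.3167 [0.5604 0.0347 0.0237] [-2.  -1.2  8.9] 0.154
13.4167 [0.5604 0.0347 0.0237] [-1.6 -1.   8.7] 0.157
13.5167 [0.5604 0.0347 0.0237] [-2.1 -1.   9.4] 0.159
13.6167 [0.5604 0.0347 0.0237] [-3.1 -0.4  9.5] 0.157
```

View pics/c8.png

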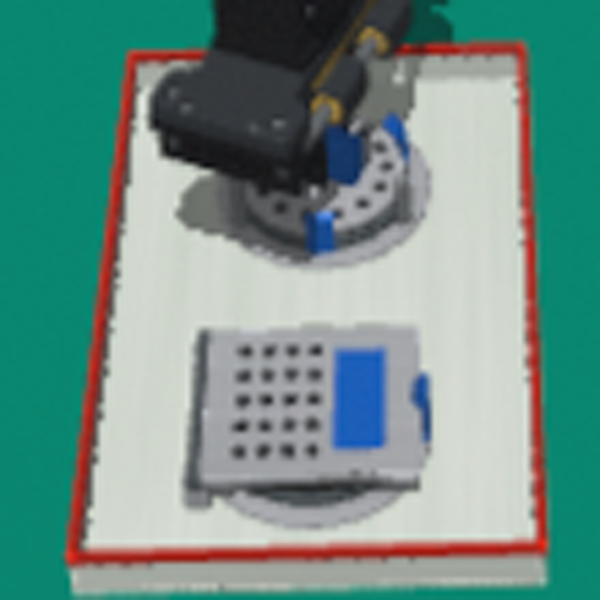

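The disc sits flat under the catches, which reach over its rim at (320,215) and (397,130). The cover lies flat behind its catch at (422,405). The push is steady at about 9.2 N measured, which is roughly 10.5 N on the seal with the retainer's weight. I'll hand it in.

```bash
python3 -c "
from bench import *
print(close_job())"
```

```text
the job is handed in; nothing more can be done
None
```

Both filter ports are closed, and I handed the job in at about 13.7 s with the gripper still pressing the retainer onto the seal.

- **Cover:** I pressed it past its catch to a hard stop with the tip at z = 0.029 m. After I lifted off it stayed shut by itself: the two-camera fit gave -0.01 rad, and the last picture shows it flat behind its catch. The wrist force peaked at about 39 N with the shut fingertips on the cover, close to the 40 N limit set for the arm and gripper body.
- **Retainer:** I gripped the steel one by its blue bar and left the green and orange look-alikes alone. The first push stuck at about 20 N, with a sideways load of about 9 N. I backed up a few millimetres, re-centred and pressed again. The catches gave at about 26 N, above the 10–15 N in the description, and the force then dropped as expected.
- **Final hold:** The wrist force was steady at 8.7–9.5 N for over 0.5 s with the grip held. Adding the retainer's weight makes it about 10–10.5 N on the seal. From the tool height I estimate the seal is compressed about 4.7 mm, which would mean nearer 11–12 N, so the two estimates differ slightly.
- **Bystanders:** I did not go near them, but I did not check them in a final picture.

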